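# Set and lock the bend-test support roller

### The arm

A 6-joint arm with a two-finger parallel gripper is mounted at the origin on the work surface. World frame = base frame: x ahead of the robot, y to its left, z up, the work surface at z = 0. Lengths are in mm, angles in rad, forces in N, time in s.
With the tool pointing down it reaches from about 400 to 925 mm from the base axis. Payload 12.5 kg.
Tool frame: the origin (TCP) lies midway between the tips of the shut fingers; the grasp point (between the pads) lies 19 mm behind it (env.pinch_z is the z of the grasp point in the tool frame, in mm); z points along the fingers, y is the line along which they close (so a half turn about z gives the same grasp; the last joint's range is limited). The gripper opens to 95 mm and grips with 3 to 60 N. Pads are 20 mm wide; open, the fingers measure 119 mm over their backs; the gripper's body (75 mm by 180 mm) begins 59 mm behind the grasp point.
Start: joints at [-1.367, 0.491, 1.559, -0, 1.092, -0.106], TCP at [190.566, -595.258, 214.661] pointing down, gripper open.
Joint ranges: [-3.1, 3.1], [-0.84, 2.19], [0.05, 2.79], [-1.13, 4.28], [0.06, 2.93], [-2.69, 2.69]. Speed limits (rad/s): [2.22, 2.22, 2.79, 3.14, 3.14, 3.14].

### API

Orientations are given as [roll, pitch, yaw] about the fixed x, y, z axes, in that order (R = Rz(yaw) Ry(pitch) Rx(roll)).
In Python, from cell import env, eyes gives the robot as it stands.
- The arm moves only by the shell command python3 -m inch 'ROWS'. ROWS is JSON, a list of rows, each a list of 3 entries, a list of its own where there are three numbers: the shift along the tool's x, y, z in units of 60 mm (1.0 is 60 mm), then the turn about the tool's z in units of 5 degrees (1.0 is 5 degrees), then the closure, from -1 (fully open) to 1 (shut). In form: [[[tx, ty, tz], turn, claw], ...]. A call has exactly 10 rows; each row shifts and turns the commanded pose from where the row before left it, along the tool's axes as they then stand; what a row does not reach is not made up. A row lasts 1/8 s, in which the tool goes at most 62.5 mm and 10.7 degrees, less where a joint would pass 70% of its speed; a pose out of reach is approached as far as the arm can. A call is refused whole if a number of a shift passes 1 or a number of a turn 1, either way. A call with a gripper value outside its range is refused whole. The fingers move at their own pace and stop on an object; the grip force is fixed at half the most. Time passes only in rows, so rows that do not move let the fingers close, or fill a call up. It gives the time, the measured TCP pose, the force, the opening and the grip force at its end, in the units of the state.
- env.state(): the state, without advancing time (a new reading comes with each control period).
- eyes.read_camera(name): name is "side" or "top"; returns a dict with "pixels" (400x640x3 uint8, red, green, blue), "fx", "fy", "cx", "cy" (pixels), "distortion" ([k1, k2, p1, p2, k3] as OpenCV has them; the pictures are not rectified), "extrinsics" (4x4, takes a point from world to camera coordinates). Camera axes: x right, y down, z forward; pixel columns grow to the right and rows downward; lengths in mm; the calibration is good to about 2 mm. A picture is of the moment at which its call begins. There is no depth.
- env.job_done(): hands the job in; it is judged then, once.
Trained networks look in a picture, given as the dict that the camera call returned (one of the last four; its "shot" number tells which), for a name from the list of things; names that differ only in an ending like _2 or _b are one class to them, and where a whole thing is asked for, a point or a joint stands for the part that bears it (a point fixed in the world has none). Each returns a list of dicts, best first, with "score" (0 to 1); they miss things now and then, are a little off and sometimes report something else, mostly with a low value. They report only what shows in the picture. A call takes as long as a camera call.
- eyes.boxes_of(name, picture): "centre" ([row, column] in pixels, amid what is visible of it).
- eyes.cut_out(name, picture): "mask" (400x640 bool, what is visible of it) and "centre" ([row, column] in pixels, amid what is visible of it).
- eyes.spot_point(name, picture): "centre" ([row, column] in pixels: a listed point, or the origin of a listed thing).
The state is a dict: "t": time; "joints": joint angles; "qvel": joint speeds; "tau": joint torques, N m; "eef_pos": TCP position; "tcp_rot": TCP orientation; "ft_force": force on the tool from outside, world axes, zero at the start; "moment": the same for the moment, N m; "opening": opening from 0.0 (shut) to 1.0 (fully open); "grip_force": force on a finger pad.
Only numpy, scipy, OpenCV 4.12 (cv2) and the standard library are available. Lean on these libraries where they do the work, as an engineer would, in place of code of your own. Each camera call takes 0.05 s, during which the arm holds its last target. There are 200 camera calls.

### The job

Take the wooden pusher from its rubber mat and with its blade gently roll the steel roller up the jig's track, over the crest and home against the far stop, without touching the roller with the gripper. Stand the pusher back on its mat, then turn the flat aluminium stop bar to match the slot in the jig behind the roller and thread it down until it bottoms, and let go. Leave the other things on the counter where they are.

Things in the scene. Friction and masses are not known exactly. Their poses are not given: they have to be found in the camera images.
- jig: Fixed brick bend-test jig, a track along its own x: steel base plate 316 x 125 x 6 mm, aluminium side walls (inner faces y = +-52.5 mm, tops z = 56 mm, x -150 to +166 mm). Origin on the counter, mid-width of the track; z up. x is the rolling direction, from low end to far stop, about to the robot's left (yaw 90 +-9 degrees). Two steel rails, 12 mm wide at y = +-34 mm, carry the roller.
- jig_kerb (a point): Middle of the top of the kerb across the rails at the low end: jig x = -130 mm (10 mm thick), z = 41.3 mm, 6 mm above the rails. Rail tops are at z = 34 mm at x = -150 mm and rise at 3 degrees to the crest. Left alone below the crest, the roller runs back to the kerb.
- jig_crest (a point): Crest of the rails, mid-width: jig x = +100 mm, z = 47 mm. Beyond it the rails fall at 7 degrees to the far stop, so a roller centred past the crest runs down to the stop by itself and stays.
- jig_stop (a point): Middle of the top edge of the far stop's face, a steel block across the track 20 mm thick: jig x = +146 mm, z = 74 mm.
- jig_slot (a point): Centre of the mouth of the rectangular slot, in an aluminium plate between the rails, jig x = +96 mm, z = 28 mm. The slot is 24 mm (jig x) by 44 mm (jig y), edges with 3 mm chamfers, 20 mm deep, open below; 22 mm below its mouth lies the base plate (z = 6 mm) on which the bar bottoms. Axes as the jig's.
- jig_seat (a point): Where the roller's centre is when it is home against the far stop: jig x = +130 mm, z about 59.5 mm. Axes as the jig's.
- roller: Solid bright steel roller, 32 mm diameter, 100 mm long over the small white plastic buttons on its ends, about 0.6 kg; origin at its centre, its axis of roundness is its own y. It starts at the low end of the track, resting against the kerb: centre at jig x about -112 mm, z about 52 mm. Lies across the track with 2.5 mm play at each end; it rolls freely.
- pusher: Wooden pusher, 0.16 kg, standing on its mat: horizontal handle 152 mm long, 24 x 24 mm, centreline 60 mm above the underside; plywood blade across its +x end (76 mm wide, 8 thick, 72 high, front face x = +85 mm), foot at its -x end (60 wide, x -75 to -67 mm). Both reach down to z = 0. Origin mid-length at the underside; x points to the blade, at the start roughly to the robot's left.
- pusher_grip (a point): Point on the handle's centreline to grip from above, across the 24 mm width (pusher y): near the balance point, pusher x = +5 mm, z = 60 mm.
- pusher_face (a point): Middle of the lower edge of the blade's front (pushing) face, pusher x = +85 mm, z = 0.
- mat: Black rubber mat fixed to the counter, 210 mm (its x) by 100 mm (its y), 3 mm thick, origin at the centre of its underside. The pusher starts standing on it, both x axes roughly the same way, and is put back on it. It lies nearer the robot than the jig, on the right or on the left.
- bar: Flat aluminium stop bar, 120 mm tall, section 20 mm (its x) by 40 mm (its y), 0.25 kg, a 1.5 mm step round its foot; origin at the centre of its underside, z up. It stands upright on the counter nearer the robot than the jig, turned at some angle. It fits the slot with its 20 mm side along jig x (either way round).
- brick_sample: Bystander: dark blue facing brick 215 x 102 x 65 mm, lying between the mat and the bar. Origin under its centre, x along its length.
- scoop: Bystander: stainless sample scoop, about 200 mm long and 35 mm high, to the right of the jig. Origin at the back of its bowl.
- feeler_gauge: Bystander: steel feeler gauge set, about 100 mm long, 14 mm high, fanned, to the left of the jig.
- density_cup: Bystander: yellow plastic density cup, 80 mm across, 85 mm high, beyond the jig.
- sample_jar: Bystander: glass sample jar, 68 mm across, 100 mm high, beyond the jig.
- steel_block: Bystander: steel block 100 x 50 x 30 mm to the right of the jig.

How it is judged:
By the outcome, as a careful person would: the job done as asked, in the order asked, and still so for the second after the job is handed in, with the robot touching nothing.
It also fails if it takes over 72 s, if anything falls off the work surface, if the arm or the gripper's body presses on something with over 40 N, if the wrist force passes 120 N, or if a joint passes its speed limit or range.

## Working session

There is one attempt and no reset: what is moved stays moved. The work goes in short steps, Python scripts to look and compute and a shell command to move; the robot and the scene stay as the last step left them, time stands still between calls to the robot, and variables do not carry over. Pictures are saved under pics/ and viewed, at most 10 in all, crops included, and the job is handed in when it is done.

```bash
ls; mkdir -p pics; cat > h.py <<'E'
import numpy as np, cv2
from cell import env, eyes
def snap(n,save=None):
    p=eyes.read_camera(n)
    if save: cv2.imwrite('pics/'+save,cv2.cvtColor(p['pixels'],cv2.COLOR_RGB2BGR))
    return p
def ray(p,rc):
    K=np.array([[p['fx'],0,p['cx']],[0,p['fy'],p['cy']],[0,0,1.]])
    u=cv2.undistortPoints(np.array([[[rc[1],rc[0]]]],float),K,np.array(p['distortion'],float))[0,0]
    E=np.array(p['extrinsics']);R=E[:3,:3];c=-R.T@E[:3,3];d=R.T@np.array([u[0],u[1],1.]);return c,d/np.linalg.norm(d)
def onz(p,rc,z):
    c,d=ray(p,rc);return c+d*(z-c[2])/d[2]
def tri(p1,rc1,p2,rc2):
    c1,d1=ray(p1,rc1);c2,d2=ray(p2,rc2)
    s=np.linalg.lstsq(np.c_[d1,-d2],c2-c1,rcond=None)[0]
    a=c1+s[0]*d1;b=c2+s[1]*d2
    return (a+b)/2,np.linalg.norm(a-b)
def proj(p,X):
    K=np.array([[p['fx'],0,p['cx']],[0,p['fy'],p['cy']],[0,0,1.]]);E=np.array(p['extrinsics'])
    return cv2.projectPoints(np.array(X,float).reshape(-1,1,3),cv2.Rodrigues(E[:3,:3])[0],E[:3,3],K,np.array(p['distortion'],float))[0].reshape(-1,2)
E
python3 - <<'E'
from h import *
np.set_printoptions(precision=1,suppress=True)
a=snap('side','s0.png');b=snap('top','t0.png')
for p in(a,b):
    E=p['extrinsics'];print(p['fx'],-np.array(E)[:3,:3].T@np.array(E)[:3,3])
for n in 'jig jig_kerb jig_crest jig_stop jig_slot jig_seat roller pusher pusher_grip pusher_face mat bar brick_sample steel_block scoop feeler_gauge'.split():
    x=eyes.spot_point(n,a);y=eyes.spot_point(n,b)
    print(n,[(np.round(q['centre']),round(q['score'],2)) for q in x[:2]],[(np.round(q['centre']),round(q['score'],2)) for q in y[:2]], tri(a,x[0]['centre'],b,y[0]['centre']) if x and y else '')
print(env.state(),env.pinch_z)
E
```

```text
pics
454.0719997516295 [353.9 838.6 872.3]
475.63585860838356 [ 422.7  -27.3 1322.7]
jig [(array([231., 283.]), 0.91), (array([254., 268.]), 0.41)] [(array([186., 290.]), 0.58)] (array([638.3,  44.1,  13.2]), np.float64(10.390508077078858))
jig_kerb [(array([189., 293.]), 0.83), (array([255., 270.]), 0.47)] [(array([188., 337.]), 0.89)] (array([635.1, -84.1,  52.4]), np.float64(4.487612031975613))
jig_crest [(array([253., 267.]), 0.74)] [(array([185., 251.]), 0.68)] (array([640.9, 150.1,  42.3]), np.float64(0.8612950846393523))
jig_stop [(array([255., 263.]), 0.66)] [(array([182., 235.]), 0.67)] (array([640.3, 185.7,  75.8]), np.float64(5.9329616850781655))
jig_slot [(array([254., 270.]), 0.76), (array([250., 268.]), 0.46)] [(array([187., 253.]), 0.75), (array([270., 383.]), 0.52)] (array([635.2, 145.3,  34.1]), np.float64(0.6688093706877308))
jig_seat [(array([256., 266.]), 0.55), (array([327., 359.]), 0.55)] [(array([186., 245.]), 0.74)] (array([638.4, 163.5,  46.7]), np.float64(0.42437927615534604))
roller [(array([192., 294.]), 0.71), (array([330., 358.]), 0.59)] [(array([184., 3
[... 1306 characters left out ...]
op [(array([132., 339.]), 0.66)] [(array([215., 468.]), 0.84)] (array([ 573.3, -448.9,   13.3]), np.float64(2.8612333215776715))
feeler_gauge [(array([354., 241.]), 0.72), (array([173., 263.]), 0.42)] [(array([192., 163.]), 0.91), (array([184., 253.]), 0.46)] (array([622. , 397.6,   9.6]), np.float64(2.4059662875675247))
{'t': 1.7, 'joints': array([-1.4,  0.5,  1.6, -0. ,  1.1, -0.1]), 'qvel': array([-0.,  0., -0., -0., -0., -0.]), 'tau': array([ -0. , -61.2, -25.8,   0.1,   0. ,  -0. ]), 'eef_pos': array([ 190.6, -595.3,  214.7]), 'tcp_rot': array([3.1, 0. , 0.3]), 'ft_force': array([-0.5, -0.3, -0.3]), 'moment': array([0. , 0. , 0.1]), 'grip_force': 0.0, 'opening': 1.000324152089221} -18.8
```

```bash
python3 - <<'E'
import cv2
t=cv2.imread('pics/t0.png');s=cv2.imread('pics/s0.png')
cv2.imwrite('pics/t0c.png',cv2.resize(t[140:310,180:430],(800,544),interpolation=cv2.INTER_CUBIC))
cv2.imwrite('pics/s0c.png',cv2.resize(s[130:380,220:440],(528,600),interpolation=cv2.INTER_CUBIC))
E
```

```text
(no output)
```

View pics/t0c.png

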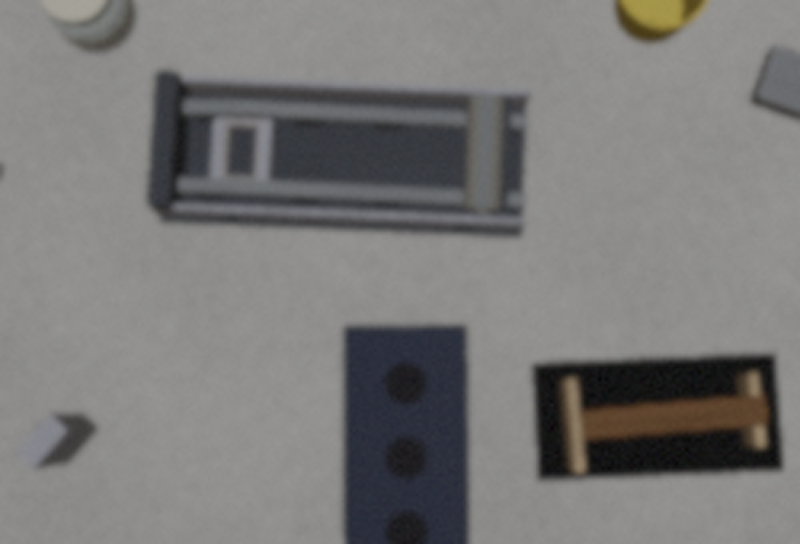

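View pics/s0c.png

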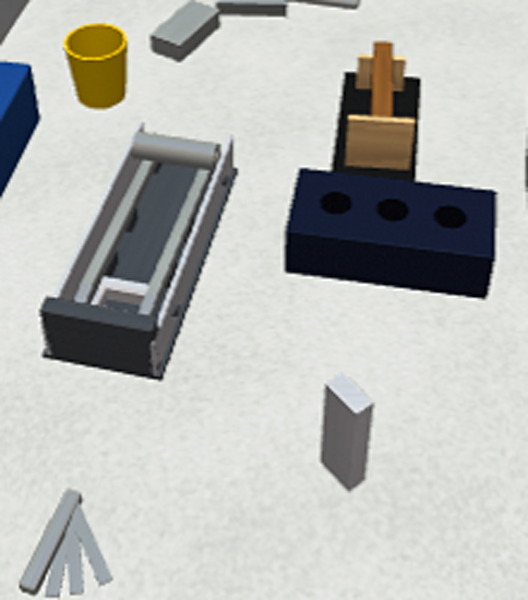

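Top: roller at the kerb on the right of the jig (crop col ~485,row 150), slot at (242,150), pusher at (670,415), bar top at (45,440). Side view agrees; the bar is turned about 40°. I'll zoom for corner picks.

```bash
python3 - <<'E'
import cv2,numpy as np
t=cv2.imread('pics/t0.png');s=cv2.imread('pics/s0.png')
def c(i,r,cc,k):
    h,w=300//k,400//k; o=cv2.resize(i[r:r+h,cc:cc+w],(w*k,h*k),interpolation=cv2.INTER_CUBIC)
    o=cv2.copyMakeBorder(o,0,300-h*k,0,400-w*k,cv2.BORDER_CONSTANT)
    for j in range(0,w,5): cv2.line(o,(j*k,0),(j*k,6 if j%10 else 12),(0,0,255),1)
    for j in range(0,h,5): cv2.line(o,(0,j*k),(6 if j%10 else 12,j*k),(0,0,255),1)
    return o
A=np.vstack([np.hstack([c(t,262,180,10),c(s,280,340,5)]),np.hstack([c(t,158,222,6),c(s,240,232,6)])])
cv2.imwrite('pics/z1.png',A)
E
```

```text
(no output)
```

View pics/z1.png

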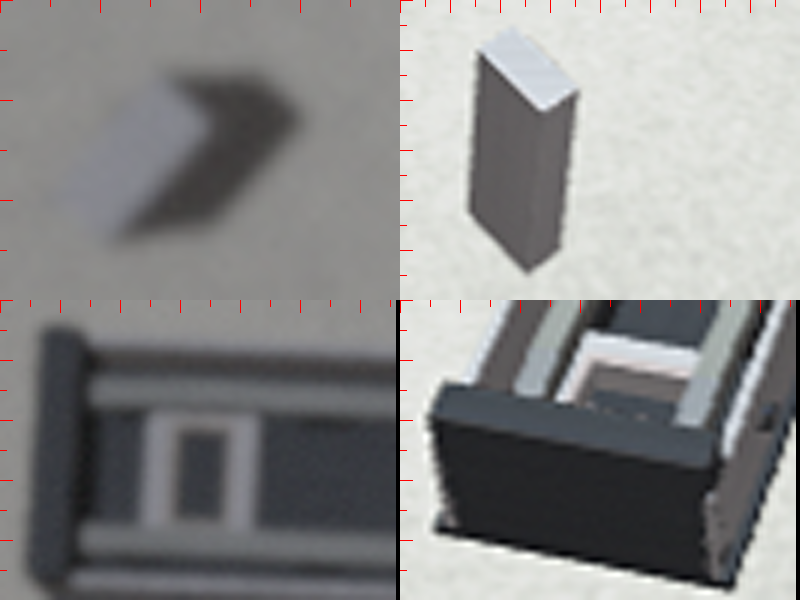

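```bash
cat > fit.py <<'E'
from h import *
from scipy.optimize import least_squares
np.set_printoptions(precision=1,suppress=True)
def px(pts,k,ox,oy,px0=0,py0=0):
    return (np.array(pts,float)-[px0,py0]+.5)/k-.5+[ox,oy]
def fit(x0,obs,z0=0,extra=0):
    def r(v):
        c,s=np.cos(v[2]),np.sin(v[2]);o=[]
        for p,X,q in obs:
            X=np.array(X,float);W=np.c_[v[0]+c*X[:,0]-s*X[:,1],v[1]+s*X[:,0]+c*X[:,1],X[:,2]+z0+(v[3] if len(v)>3 else 0)]
            o.append(proj(p,W)-q)
        return np.vstack(o)
    f=least_squares(lambda v:r(v).ravel(),x0,loss='soft_l1',x_scale=[10,10,.1,10][:len(x0)])
    return f.x,r(f.x)
E
python3 - <<'E'
from fit import *
a=snap('side');b=snap('top')
# bar; z offset free as a height check
T=[(-10,-20,120),(-10,20,120),(10,20,120),(10,-20,120)]
def bar(psi0):
    tp=px([(55,195),(165,78),(212,125),(112,240)],10,180,262)
    sd=px([(513,25),(580,90),(546,111),(480,50)],5,340,280,400)
    sb=px([(528,273),(560,248),(469,211)],5,340,280,400)
    bb=px([(302,118),(265,75),(215,220)],10,180,262)
    # world xy of the tops, to match by nearest
    Wt=[onz(b,q[::-1],120)[:2] for q in tp];Ws=[onz(a,q[::-1],120)[:2] for q in sd]
    Wb=[onz(a,q[::-1],0)[:2] for q in sb];Wbb=[onz(b,q[::-1],0)[:2] for q in bb]
    print(np.array(Wt),np.array(Ws),np.array(Wb),np.array(Wbb),sep='\n')
bar(0)
w=62.5
jo=[(b,[(96,0,28)],px([(200,470)],6,222,158,0,300)),
 (a,[(166,62.5,0),(166,-62.5,0)],px([(438,530),(733,588)],6,232,240,400,300)),
 (b,[(146,w,74),(146,-w,74),(166,w,74),(166,-w,74)][::1],px([(78,582),(85,330),(30,570),(40,330)],6,222,158,0,300)),
 (a,[(166,w,74),(166,-w,74)],px([(432,417),(710,462)],6,232,240,400,300)),
 (b,[(-150,62.5,6),(-150,-62.5,6)],px([(520,233),(527,96)],3.2,180,140))]
# y sign: jig y at yaw 90 points to -x world (to robot)
jo2=[]
for p,X,q in jo:
    X=np.array(X,float)
    if p is a: X[:,1]*=-1
    jo2.append((p,X,q))
for x0 in ([640,45,1.57],[640,45,1.57,0]):
    v,r=fit(x0,jo2);print('jig',v,np.degrees(v[2]));print(r)
# pusher: blade top front edge, handle
po=[(b,[(85,38,72),(85,-38,72)],px([(570,475),(561,377)],3.2,180,140)),
 (b,[(-75,30,72),(-75,-30,72)],px([(765,448),(757,372)],3.2,180,140)),
 (a,[(85,-38,72),(85,38,72),(85,-38,0),(85,38,0)],px([(347,120),(414,120),(346,162),(413,170)],2.4,220,130))]
for x0 in([415,-220,1.57],[415,-220,1.57,0]):
    v,r=fit(x0,po,z0=3);print('pusher',v,np.degrees(v[2]));print(r)
mo=[(b,[(105,50,3),(105,-50,3),(-105,50,3),(-105,-50,3)],px([(541,477),(535,366),(780,467),(774,356)],3.2,180,140))]
v,r=fit([415,-220,1.57],mo);print('mat',v);print(r)
for n in['brick_sample','bar','pusher_grip']:
    print(n,[onz(b,q['centre'],{'brick_sample':65,'bar':120,'pusher_grip':75}[n]) for q in eyes.boxes_of(n,b)[:1]])
E
```

```text
[[381.6 294.5]
 [410.9 268.5]
 [399.5 256.2]
 [370.8 279.7]]
[[398.4 255.8]
 [367.9 282. ]
 [379.8 294.7]
 [409.7 271. ]]
[[380.6 292.2]
 [368.8 277.2]
 [410.1 267.3]]
[[399.4 259.9]
 [411.  270.6]
 [371.4 282.4]]
jig [637.2  42.    1.6] 89.10218961534751
[[ 0.7  0.7]
 [-0.4  0.5]
 [ 0.1  0.2]
 [-1.1  1.8]
 [ 0.2 -2.4]
 [-0.7  3.6]
 [ 0.3 -2.7]
 [-3.5 -0.9]
 [ 2.1  0.9]
 [ 1.6  0.3]
 [ 0.4 -0.9]]
jig [637.2  42.    1.6   0. ] 89.10217921093607
[[ 0.7  0.7]
 [-0.4  0.5]
 [ 0.1  0.2]
 [-1.1  1.8]
 [ 0.2 -2.4]
 [-0.7  3.6]
 [ 0.3 -2.7]
 [-3.5 -0.9]
 [ 2.1  0.9]
 [ 1.6  0.3]
 [ 0.4 -0.9]]
pusher [ 416.6 -222.2    1.7] 96.04687338493419
[[ 0.4 -0.1]
 [ 0.2  1. ]
 [ 0.8 -0.3]
 [ 0.6  0.2]
 [ 0.3  0.4]
 [ 0.3  2.1]
 [-0.7  2.4]
 [-1.7  0.8]]
pusher [ 416.5 -219.9    1.7    7.1] 95.99897839284732
[[-0.3 -0. ]
 [-0.4  0.9]
 [ 0.5 -0.2]
 [ 0.3  0.2]
 [ 0.3 -1. ]
 [ 0.4  0.6]
 [-0.7  1.1]
 [-1.6 -0.5]]
mat [ 417.6 -221.9    1.6]
[[-0.9  1.1]
 [-0.9 -1. ]
 [ 1.4  1. ]
 [ 0.6 -1.2]]
brick_sample [array([384.8, -16.9,  65. ])]
bar [array([388. , 272.8, 120. ])]
pusher_grip [array([ 409.9, -214.6,   75. ])]
```

```bash
python3 - <<'E'
from fit import *
a=snap('side');b=snap('top')
w=56.5
def jo(w): 
  J=[(b,[(96,0,28)]*2,px([(200,469),(201,473)],6,222,158,0,300)),
 (a,[(166,-62.5,0),(166,62.5,0)],px([(438,530),(733,588)],6,232,240,400,300)),
 (b,[(146,w,74),(146,-w,74),(166,w,74),(166,-w,74)],px([(78,582),(85,330),(30,570),(40,330)],6,222,158,0,300)),
 (a,[(166,-w,74),(166,w,74)],px([(432,417),(710,462)],6,232,240,400,300)),
 (b,[(-150,62.5,6),(-150,-62.5,6)],px([(520,233),(527,96)],3.2,180,140))]
  return J
for w in(55,57,62.5):
  for sel in ([0,1,2,3,4],[0,2,4],[1,3]):
    v,r=fit([640,45,1.57],[jo(w)[i] for i in sel]);print(w,sel,v,np.degrees(v[2]),'slot',v[:2]+96*np.array([np.cos(v[2]),np.sin(v[2])]),np.abs(r).max())
    if w==57 and len(sel)==5: print(r)
for q in px([(200,469),(201,473)],6,222,158,0,300): print('slot top',onz(b,q[::-1],28))
m=eyes.cut_out('roller',b)[0];k=np.argwhere(m['mask']);c=k.mean(0);print('roller top view',m['score'],k.min(0),k.max(0),onz(b,c,60))
m=eyes.cut_out('roller',a)[0];k=np.argwhere(m['mask']);print('side',m['score'],k.min(0),k.max(0),onz(a,k.mean(0),58))
for n in('pusher','mat'):
  m=eyes.cut_out(n,b)[0];r=cv2.minAreaRect(np.argwhere(m['mask'])[:,::-1].astype(np.float32));print(n,m['score'],r,onz(b,r[0][::-1],70 if n=='pusher' else 3))
for n in('density_cup','sample_jar'):
  print(n,[onz(b,q['centre'],85) for q in eyes.boxes_of(n,b)[:1]])
np.set_printoptions(precision=4);s=env.state();print(s['tcp_rot'],s['joints'],s['t'])
E
```

```text
55 [0, 1, 2, 3, 4] [637.   42.    1.6] 89.14760161822221 slot [638.5 138. ] 1.5671771491456639
55 [0, 2, 4] [637.3  42.7   1.6] 88.9050930132704 slot [639.1 138.7] 1.2773199124045789
55 [1, 3] [636.9  41.2   1.6] 89.32182010819308 slot [638.  137.2] 0.5925408283829938
57 [0, 1, 2, 3, 4] [636.9  42.1   1.6] 89.17046614830508 slot [638.3 138.1] 1.6781512538856589
[[ 0.7  1. ]
 [ 0.5  0.3]
 [-0.3  0.6]
 [ 0.3  0.2]
 [-1.  -0.1]
 [ 0.1 -0.3]
 [-0.5  1.7]
 [ 0.1 -0.5]
 [-1.1 -0.4]
 [-0.1  0.5]
 [ 1.6  0.4]
 [ 0.4 -0.9]]
57 [0, 2, 4] [637.1  42.7   1.6] 88.99138027298073 slot [638.8 138.7] 1.4011065432119096
57 [1, 3] [636.3  41.1   1.6] 89.07083300438988 slot [637.9 137.1] 0.8293274346820283
62.5 [0, 1, 2, 3, 4] [637.3  42.2   1.6] 89.08696507081733 slot [638.8 138.2] 3.626359375610747
62.5 [0, 2, 4] [637.7  42.9   1.6] 88.82771594819344 slot [639.6 138.9] 3.13461837713416
62.5 [1, 3] [637.   41.    1.6] 89.07163673678397 slot [638.5 137. ] 3.3248382367587226
slot top [641. 140.  28.]
slot top [639.2 139.4  28. ]
roller top view 0.81 [169 325] [205 337] [636.2 -68.6  60. ]
side 0.71 [185 275] [200 311] [632.1 -61.7  58. ]
pusher 0.58 ((387.6153259277344, 268.42303466796875), (28.279922485351562, 62.885616302490234), 82.87498474121094) [ 421.2 -218.5   70. ]
mat 0.94 ((385.1557312011719, 269.8937683105469), (39.688262939453125, 77.7778091430664), 87.70938873291016) [ 417. -222.    3.]
density_cup [array([ 769.5, -211. ,   85. ])]
sample_jar [array([754.5, 262.6,  85. ])]
[3.1415 0.     0.3098] [-1.3666  0.4909  1.5589 -0.      1.0917 -0.1056] 2.35
```

```bash
cat > go.py <<'E'
# usage: go.py x y z yaw_deg -> totals in tool axes (units) from the present pose; shift given in final yaw axes and present yaw axes
import sys; from h import *
s=env.state();p=s['eef_pos'];yw=s['tcp_rot'][2]
x,y,z,Y=map(float,sys.argv[1:]);d=np.array([x,y,z])-p;Y=np.radians(Y)
dy=(Y-yw+np.pi)%(2*np.pi)-np.pi
print('pose',p.round(1),np.degrees(s['tcp_rot']).round(1),'turn',round(-np.degrees(dy)/5,2))
for n,a in(('now',yw),('final',Y)):
    print(n,'shift units',np.round(np.array([d@[np.cos(a),np.sin(a),0],d@[np.sin(a),-np.cos(a),0],-d[2]])/60,3))
E
python3 -m inch '[[[0,0,0],-1,-1],[[0,0,0],-1,-1],[[0,0,0],-1,-1],[[0,0,0],-1,-1],[[0,0,0],-1,-1],[[0,0,0],-1,-1],[[0,0,0],-1,-1],[[0,0,0],-1,-1],[[0,0,0],-1,-1],[[0,0,0],-1,-1]]'
python3 -m inch '[[[0,0,0],-1,-1],[[0,0,0],-1,-1],[[0,0,0],-1,-1],[[0,0,0],-1,-1],[[0,0,0],-1,-1],[[0,0,0],-0.65,-1],[[0.3,0.22,0],0,-1],[[0.59,0.44,0],0,-1],[[0.59,0.44,0],0,-1],[[0.59,0.44,0],0,-1]]'
python3 go.py 416 -216 150 96
```

```text
t: 3.6
eef_pos: [190.6, -595.3, 214.7]
tcp_rot: [3.142, 0.0, 1.185]
ft_force: [-0.2, -0.0, 0.3]
opening: 0.996
grip_force: 0.0
t: 4.85
eef_pos: [270.0, -460.9, 214.7]
tcp_rot: [3.142, 0.0, 1.675]
ft_force: [-0.4, 0.1, 0.3]
opening: 1.002
grip_force: 0.0
pose [ 270.  -460.9  214.7] [180.   0.  96.] turn -0.0
now shift units [3.806 2.846 1.078]
final shift units [3.805 2.847 1.078]
```

```bash

python3 -m inch '[[[0.59,0.44,0],0,-1],[[0.59,0.44,0],0,-1],[[0.59,0.44,0.1],0,-1],[[0.59,0.44,0.2],0,-1],[[0.59,0.44,0.2],0,-1],[[0.5,0.37,0.28],0,-1],[[0.36,0.27,0.3],0,-1],[[0,0,0],0,-1],[[0,0,0],0,-1],[[0,0,0],0,-1]]'
python3 go.py 416 -216 44 96
python3 - <<'E'
from h import *
a=snap('side');b=snap('top')
def c(i,r,cc,k):
    h,w=600//k,400//k; return cv2.resize(i['pixels'][r:r+h,cc:cc+w,::-1],(400,600),interpolation=cv2.INTER_CUBIC)
cv2.imwrite('pics/g1.png',np.hstack([c(a,120,335,5),c(b,215,345,5)]))
E
```

```text
t: 6.1
eef_pos: [414.9, -217.9, 150.4]
tcp_rot: [3.141, 0.001, 1.674]
ft_force: [1.1, -0.3, -0.7]
opening: 1.001
grip_force: 0.0
pose [ 414.9 -217.9  150.4] [1.80e+02 1.00e-01 9.59e+01] turn -0.01
now shift units [0.029 0.021 1.774]
final shift units [0.029 0.021 1.774]
```

View pics/g1.png

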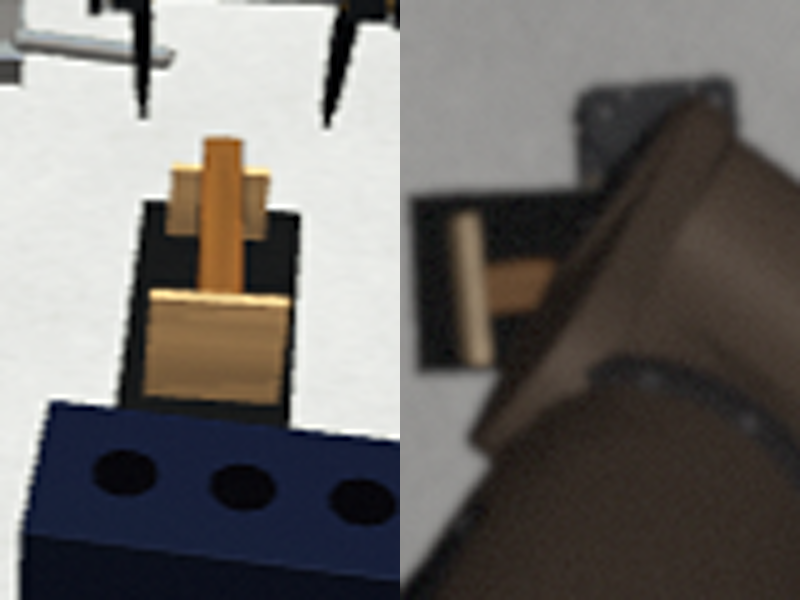

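The fingers straddle the handle (side crop col ~222 between tips at 143 and 328); descending and gripping.

```bash

python3 -m inch '[[[0.03,0.02,0.35],0,-1],[[0,0,0.5],0,-1],[[0,0,0.45],0,-1],[[0,0,0.3],0,-1],[[0,0,0.17],0,-1],[[0,0,0],0,-1],[[0,0,0],0,1],[[0,0,0],0,1],[[0,0,0],0,1],[[0,0,0],0,1]]'
python3 -m inch '[[[0,0,0],0,1],[[0,0,0],0,1],[[0,0,0],0,1],[[0,0,-0.2],0,1],[[0,0,-0.3],0,1],[[0,0,-0.4],0,1],[[0,0,-0.4],0,1],[[0,0,-0.4],0,1],[[0,0,0],0,1],[[0,0,0],0,1]]'
python3 - <<'E'
from fit import *
a=snap('side')
q=px([(144,395),(280,405),(150,293),(291,297)],5,335,120)
for c,z in zip(q,(3,3,75,75)): print(onz(a,c[::-1],z))
E
python3 go.py 640 -170 144 89.1
```

```text
t: 7.45
eef_pos: [416.1, -215.1, 43.9]
tcp_rot: [3.141, 0.0, 1.676]
ft_force: [0.7, 1.5, 0.5]
opening: 0.637
grip_force: 0.0
t: 8.7
eef_pos: [415.7, -214.8, 145.2]
tcp_rot: [-3.141, -0.0, 1.676]
ft_force: [0.3, 0.6, -2.6]
opening: 0.254
grip_force: 30.0
[ 445.4 -138.1    3. ]
[ 368.6 -145.1    3. ]
[ 446.5 -142.1   75. ]
[ 370.1 -154.    75. ]
pose [ 415.7 -214.8  144.9] [-179.9   -0.    96. ] turn 1.38
now shift units [0.351 3.797 0.015]
final shift units [0.804 3.727 0.015]
```

```bash

python3 -m inch '[[[0,0,0],0.69,1],[[0,0,0],0.69,1],[[0.05,0.25,0],0,1],[[0.1,0.5,0],0,1],[[0.12,0.6,0],0,1],[[0.13,0.68,0],0,1],[[0.12,0.6,0],0,1],[[0.1,0.5,0],0,1],[[0.1,0.4,0],0,1],[[0,0.1,0],0,1]]'
python3 go.py 634 -175 95 89.1
python3 - <<'E'
from h import *
a=snap('side');b=snap('top')
def c(i,r,cc,k,h,w):
    return cv2.resize(i['pixels'][r:r+h//k,cc:cc+w//k,::-1],(w,h),interpolation=cv2.INTER_CUBIC)
cv2.imwrite('pics/p1.png',np.hstack([c(a,140,250,6,600,400),c(b,140,310,6,600,400)]))
E
```

```text
t: 10.0
eef_pos: [635.8, -174.2, 144.4]
tcp_rot: [-3.141, -0.0, 1.558]
ft_force: [-1.2, 0.2, -2.3]
opening: 0.25
grip_force: 30.0
pose [ 635.8 -174.2  144.4] [-179.9   -0.    89.2] turn 0.03
now shift units [-0.014 -0.03   0.823]
final shift units [-0.014 -0.03   0.823]
```

View pics/p1.png

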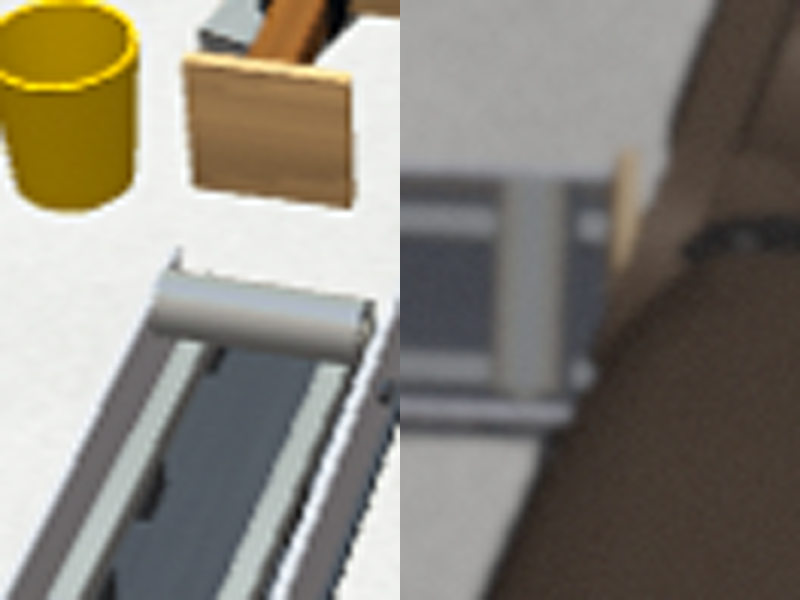

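```bash
python3 - <<'E'
from fit import *
a=snap('side');b=snap('top')
c,s=np.cos(np.radians(89.1)),np.sin(np.radians(89.1))
def J(W): d=W[:2]-[637.5,42.5]; return np.array([d@[c,s],d@[-s,c]])
for n,q,z in(('bl',(192,183),103.5),('br',(353,208),103.5),('tl',(184,60),175.5),('tr',(352,77),175.5),('rl',(158,303),52),('rr',(365,333),52),('rtopl',(168,275),68),('rtopr',(372,302),68)):
    W=onz(a,px([q],6,250,140)[0][::-1],z);print(n,W,J(W))
for n,q,z in(('t blade far',(620,148),175),('wall far end',(615,175),6),('kerbroller l',(490,290),52),('roller r',(562,290),52)):
    W=onz(b,px([q],6,310,140,400)[0][::-1],z);print(n,W,J(W))
E
```

```text
bl [670.7 -97.  103.5] [-139.   -35.4]
br [594.2 -93.8 103.5] [-137.    41.1]
tl [668.3 -92.9 175.5] [-134.9  -32.9]
tr [593.  -95.  175.5] [-138.2   42.3]
rl [682.8 -69.7  52. ] [-111.5  -47.1]
rr [584.  -68.4  52. ] [-111.7   51.8]
rtopl [677.5 -72.   68. ] [-113.8  -41.8]
rtopr [581.2 -72.1  68. ] [-115.5   54.5]
t blade far [ 673.4 -102.   175. ] [-143.9  -38.1]
wall far end [ 697.3 -110.7    6. ] [-152.3  -62.2]
kerbroller l [634.1 -51.9  52. ] [-94.5   2. ]
roller r [634.6 -84.4  52. ] [-126.9    0.9]
```

```bash

python3 -m inch '[[[0,0,0.2],0,1],[[0,0,0.25],0,1],[[0,0,0.25],0,1],[[0,0,0.16],0,1],[[0,0,0.1],0,1],[[0.02,0,0],0,1],[[0.03,0,0],0,1],[[0.03,0,0],0,1],[[0.04,0,0],0,1],[[0.05,0,0],0,1]]'
python3 -m inch '[[[0.06,0,-0.003],0,1],[[0.07,0,-0.004],0,1],[[0.08,0,-0.004],0,1],[[0.1,0,-0.005],0,1],[[0.12,0,-0.006],0,1],[[0.12,0,-0.006],0,1],[[0.12,0,-0.006],0,1],[[0.12,0,-0.006],0,1],[[0.12,0,-0.006],0,1],[[0.12,0,-0.006],0,1]]'
python3 go.py 636 -100 90 89.1
python3 - <<'E'
from h import *
a=snap('side');
cv2.imwrite('pics/p2.png',cv2.resize(a['pixels'][140:260,240:400,::-1],(800,600),interpolation=cv2.INTER_CUBIC))
E
```

```text
t: 11.45
eef_pos: [634.7, -164.9, 88.2]
tcp_rot: [3.141, 0.0, 1.555]
ft_force: [-0.3, 1.2, -1.9]
opening: 0.253
grip_force: 30.0
t: 12.7
eef_pos: [637.7, -106.0, 95.7]
tcp_rot: [3.134, 0.005, 1.555]
ft_force: [-5.0, -12.7, 24.7]
opening: 0.249
grip_force: 30.0
pose [ 637.7 -106.    95.7] [179.6   0.3  89.1] turn -0.0
now shift units [ 0.1   -0.029  0.094]
final shift units [ 0.1   -0.029  0.094]
```

View pics/p2.png

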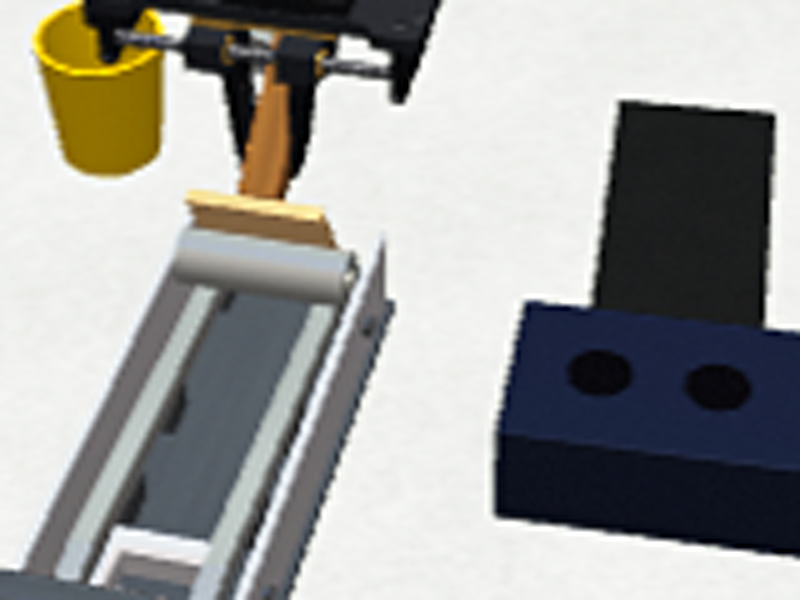

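The roller is still at the kerb (crop ~(265,265)) and the fingers are now close to the blade. So the pusher jammed and its handle slid in the grip. I'll back off, lift and look.

```bash

python3 -m inch '[[[-0.15,0,0],0,1],[[-0.2,0,0],0,1],[[-0.1,0,-0.1],0,1],[[0,0,-0.3],0,1],[[0,0,-0.3],0,1],[[0,0,-0.3],0,1],[[-0.4,0,0],0,1],[[-0.4,0,0],0,1],[[0,0,0],0,1],[[0,0,0],0,1]]'
python3 - <<'E'
from h import *
a=snap('side');b=snap('top')
def c(i,r,cc,k,h,w):
    return cv2.resize(i['pixels'][r:r+h//k,cc:cc+w//k,::-1],(w,h),interpolation=cv2.INTER_CUBIC)
cv2.imwrite('pics/p3.png',np.hstack([c(a,120,250,6,600,400),c(b,140,310,6,600,400)]))
E
python3 go.py 636 -100 90 89.1
```

```text
t: 14.0
eef_pos: [634.1, -178.7, 150.5]
tcp_rot: [-3.14, -0.0, 1.554]
ft_force: [0.4, 0.5, -2.5]
opening: 0.252
grip_force: 30.0
pose [ 634.3 -178.   150.7] [-180.    -0.    89.1] turn 0.0
now shift units [1.301 0.008 1.012]
final shift units [1.301 0.008 1.012]
```

View pics/p3.png

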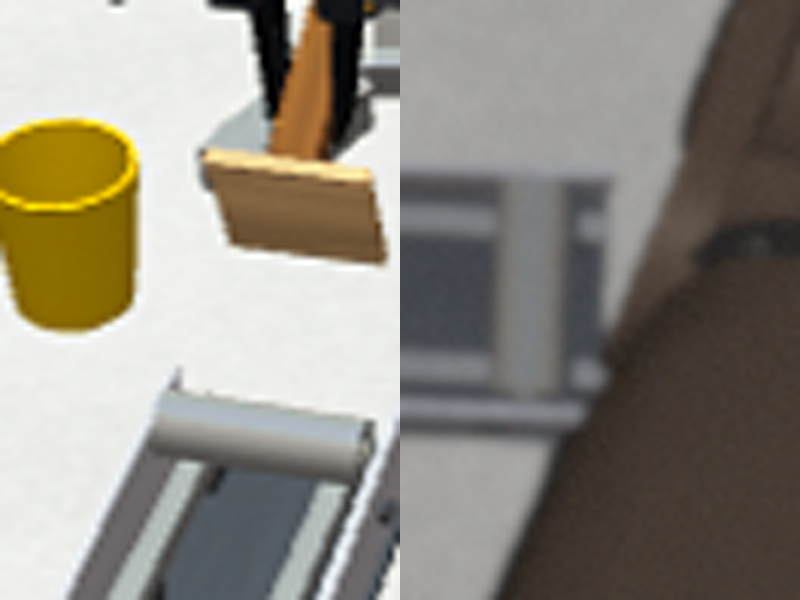

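```bash
cat > pf.py <<'E'
from fit import *
# pusher pose: x,y,z (of the pusher origin), pitch (nose-down +), yaw; side picks
def pf(a,X,q,x0):
    def W(v):
        from scipy.spatial.transform import Rotation as R
        return R.from_euler('ZYX',[v[4],v[3],0]).apply(X)+v[:3]
    g=lambda v:np.r_[(proj(a,W(v))-q).ravel(),(v[4]-np.radians(89.1))*30,(v[0]-x0[0])/4]
    f=least_squares(g,x0,x_scale=[10,10,10,.1,.1]);return f.x,g(f.x),W
E
python3 - <<'E'
from pf import *
a=snap('side');np.set_printoptions(precision=2,suppress=True)
X=np.array([(77,-38,72),(77,38,72),(85,-38,72),(85,38,72),(85,-38,0),(85,38,0)],float)
for nm,q,x0 in(('hover1',px([(184,53),(347,70),(184,60),(352,77),(192,183),(353,208)],6,250,140),[636,-183,103,0,1.555]),
  ('now',px([(203,150),(368,170),(213,165),(372,182),(232,245),(385,263)],6,250,120),[634,-200,110,.2,1.555])):
    for p0 in(.3,-.3,0):
        x0[3]=p0;v,r,W=pf(a,X,q,x0);print(nm,v[:3],np.degrees(v[3:]),np.abs(r).max(),'\n',W(v)[2:].mean(0) if 0 else W(v)[[2,4]])
E
```

```text
hover1 [ 635.94 -194.11   93.48] [ 0.99 89.62] 0.8105192108449728 
 [[ 674.51 -108.12  164.  ]
 [ 674.5  -109.37   92.01]]
hover1 [ 635.94 -194.11   93.48] [ 0.99 89.62] 0.8105192874314184 
 [[ 674.51 -108.12  164.  ]
 [ 674.5  -109.37   92.01]]
hover1 [ 635.94 -194.11   93.48] [ 0.99 89.62] 0.810519184502482 
 [[ 674.51 -108.12  164.  ]
 [ 674.5  -109.37   92.01]]
now [ 633.99 -246.04  117.92] [23.15 89.63] 1.2554862925962311 
 [[ 672.68 -139.83  150.71]
 [ 672.49 -168.13   84.5 ]]
now [ 633.99 -246.04  117.92] [23.15 89.63] 1.2554862179315478 
 [[ 672.68 -139.83  150.71]
 [ 672.49 -168.13   84.5 ]]
now [ 633.99 -246.04  117.92] [23.15 89.63] 1.2554862091525365 
 [[ 672.68 -139.83  150.71]
 [ 672.49 -168.13   84.5 ]]
```

```bash

python3 -m inch '[[[0,-0.2,0],-0.32,1],[[0,-0.5,0],-0.32,1],[[0.08,-0.68,0],0,1],[[0.08,-0.68,0],0,1],[[0.08,-0.64,0.1],0,1],[[0.08,-0.5,0.25],0,1],[[0.08,-0.34,0.35],0,1],[[0.04,-0.1,0.35],0,1],[[0,0,0.2],0,1],[[0,0,0.06],0,1]]'
python3 - <<'E'
from h import *
a=snap('side')
cv2.imwrite('pics/p4.png',cv2.resize(a['pixels'][120:240,320:440,::-1],(600,600),interpolation=cv2.INTER_CUBIC))
E
python3 go.py 414.8 -160.5 64 92.3
```

```text
t: 15.4
eef_pos: [415.3, -159.1, 72.3]
tcp_rot: [-3.141, -0.0, 1.612]
ft_force: [-0.8, 0.1, -0.8]
opening: 0.25
grip_force: 30.0
pose [ 415.4 -159.1   72.2] [-180.     0.    92.3] turn 0.01
now shift units [-0.022 -0.01   0.137]
final shift units [-0.022 -0.01   0.137]
```

View pics/p4.png

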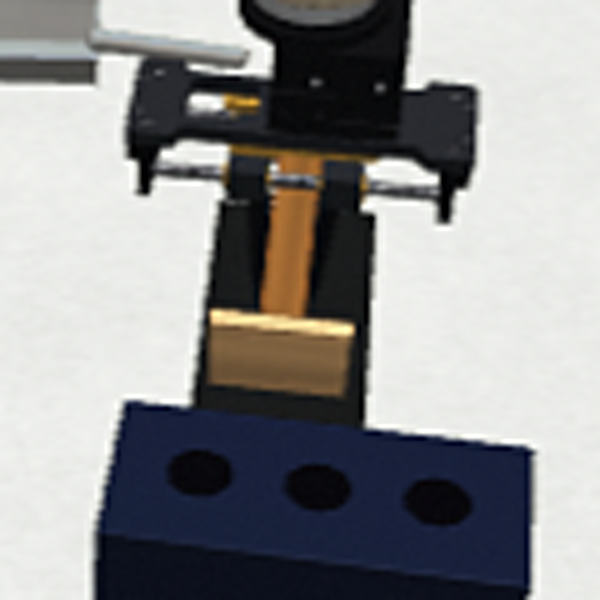

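```bash

python3 -m inch '[[[0,0,0.04],0,1],[[0,0,0.04],0,1],[[0,0,0.03],0,1],[[0,0,0.03],0,1],[[0,0,0.02],0,1],[[-0.05,0,0.02],0,1],[[-0.06,0,0.02],0,1],[[-0.05,0,0.025],0,1],[[-0.05,0,0.025],0,1],[[0,0,0],0,1]]'
python3 - <<'E'
from h import *
a=snap('side')
cv2.imwrite('pics/p5.png',cv2.resize(a['pixels'][120:240,320:440,::-1],(600,600),interpolation=cv2.INTER_CUBIC))
print(env.state()['moment'],env.state()['ft_force'])
E
```

```text
t: 16.7
eef_pos: [415.8, -172.4, 57.9]
tcp_rot: [3.141, 0.001, 1.611]
ft_force: [-1.5, -1.4, 6.8]
opening: 0.25
grip_force: 30.0
[-0.11831496  0.28836032  0.04243941] [-1.88984438 -1.94428487  6.13885239]
```

View pics/p5.png

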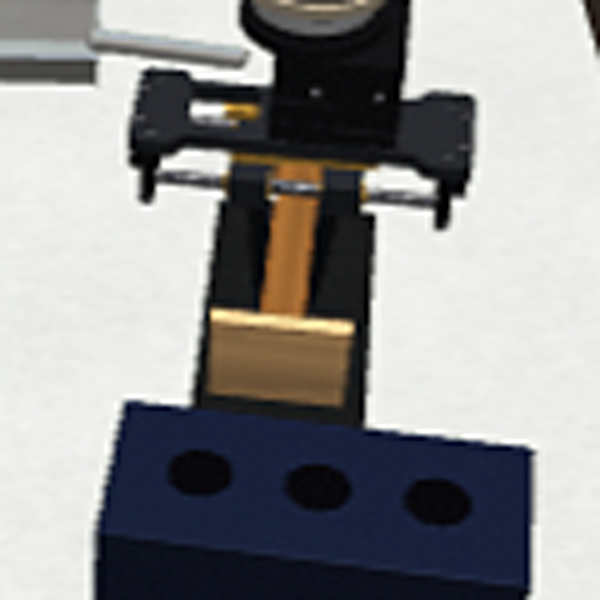

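The blade edge now rests on the mat (crop rows 385–405), pressing with about 7 N, and the pusher is levelling out. Continuing the arc.

```bash

python3 -m inch '[[[-0.05,0,0.02],0,1],[[-0.05,0,0.03],0,1],[[-0.05,0,0.03],0,1],[[-0.05,0,0.03],0,1],[[-0.04,0,0.03],0,1],[[-0.03,0,0.03],0,1],[[-0.03,0,0.03],0,1],[[0,0,0.02],0,1],[[0,0,0],0,1],[[0,0,0],0,1]]'
python3 - <<'E'
from h import *
a=snap('side','s6.png')
print(env.state()['moment'],env.state()['ft_force'])
for n in('pusher_face','pusher_grip','pusher'): print(n,[(q['centre'],q['score']) for q in eyes.spot_point(n,a)[:1]])
m=eyes.cut_out('pusher',a)[0]['mask'];k=np.argwhere(m);print(k.min(0),k.max(0))
E
```

```text
t: 18.0
eef_pos: [416.6, -190.8, 45.7]
tcp_rot: [3.14, 0.002, 1.611]
ft_force: [-7.3, -3.5, 24.8]
opening: 0.255
grip_force: 30.0
[-0.60588294  1.36909534  0.06137232] [-8.05683005 -4.67245647 26.47126766]
pusher_face [([202.6, 373.7], 0.56)]
pusher_grip [([164.5, 377.5], 0.66)]
pusher [([180.4, 376.4], 0.7)]
[153 361] [201 389]
```

```bash

python3 -m inch '[[[0,0,-0.02],0,1],[[0,0,0],0,-1],[[0,0,0],0,-1],[[0,0,0],0,-1],[[0,0,0],0,-1],[[0,0,0],0,-1],[[0,0,-0.5],0,-1],[[0,0,-0.9],0,-1],[[0,0,-0.9],0,-1],[[-0.4,0,-0.5],0,-1]]'
python3 - <<'E'
from pf import *
a=snap('side','s6.png')
for n in('pusher_face','pusher_grip','pusher'): print(n,[(q['centre'],q['score']) for q in eyes.spot_point(n,a)[:1]])
cv2.imwrite('pics/p6.png',cv2.resize(a['pixels'][140:215,345:405,::-1],(480,600),interpolation=cv2.INTER_CUBIC))
E
python3 go.py 416 -220 44 94
```

```text
t: 19.5
eef_pos: [417.5, -213.2, 216.3]
tcp_rot: [3.139, 0.002, 1.613]
ft_force: [-0.5, -1.4, -0.8]
opening: 0.996
grip_force: 0.0
pusher_face [([199.6, 375.1], 0.86)]
pusher_grip [([169.0, 380.7], 0.92)]
pusher [([181.4, 377.3], 0.78)]
pose [ 417.  -213.5  213.3] [180.    0.   92.3] turn -0.35
now shift units [-0.107 -0.021  2.821]
final shift units [-0.106 -0.024  2.821]
```

View pics/p6.png

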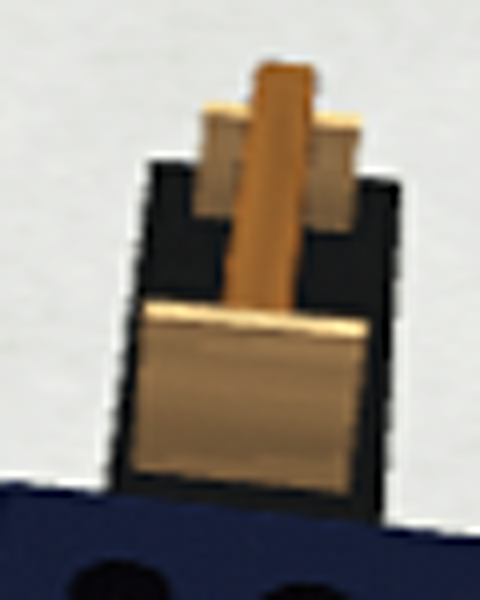

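The pusher stands flat on its mat again (blade bottom at crop row ~480, foot ~225). Now I'll fit its pose.

```bash
python3 - <<'E'
from pf import *
a=snap('side')
X=[(77,-38,72),(77,38,72),(85,-38,72),(85,38,72),(85,-38,0),(85,38,0),(-67,-30,0),(-67,30,0),(-76,-12,72),(-76,12,72)]
q=px([(147,303),(367,320),(145,317),(366,333),(132,472),(350,494),(193,215),(353,232),(258,62),(315,65)],8,345,140)
for n in(6,8,10):
  for x0 in([416,-222,1.6],[416,-222,1.6,0]):
    v,r=fit(x0,[(a,X[:n],q[:n])],z0=3);print(v,np.degrees(v[2]));
print(r)
X=[(105,-50,3),(105,50,3),(-105,-50,3),(-105,50,3)]
q=px([(105,490),(382,523),(152,162),(402,182)],8,345,140)
v,r=fit([417,-222,1.6],[(a,X[2:],q[2:])]);print('mat far edge',v,np.degrees(v[2]))
E
```

```text
[ 419.2 -224.2    1.6] 93.97434861516172
[ 419.1 -221.3    1.6    2.4] 93.97206607122
[ 417.  -224.3    1.6] 92.48082440230081
[ 416.8 -219.7    1.6    3.8] 92.47968926727872
[ 417.1 -223.7    1.6] 92.55449059556786
[ 417.6 -232.     1.6   -6.7] 92.56003052313186
[[ 0.1 -0.1]
 [ 0.   0.4]
 [ 0.1 -0.1]
 [-0.   0.6]
 [ 0.4 -0.2]
 [-0.3 -0.2]
 [ 0.1  0.4]
 [-0.5  0. ]
 [-0.3 -0.6]
 [ 0.5 -0.2]]
mat far edge [ 415.5 -219.9    1.6] 93.57249163961244
```

```bash

python3 -m inch '[[[-0.067,0,0.4],-0.06,-1],[[0,0,0.8],0,-1],[[0,0,0.8],0,-1],[[0,0,0.5],0,-1],[[0,0,0.25],0,-1],[[0,0,0.07],0,-1],[[0,0,0],0,1],[[0,0,0],0,1],[[0,0,0],0,1],[[0,0,0],0,1]]'
python3 -m inch '[[[0,0,0],0,1],[[0,0,0],0,1],[[0,0,0],0,1],[[0,0,-0.1],0,1],[[0,0,-0.2],0,1],[[0,0,-0.35],0,1],[[0,0,-0.4],0,1],[[0,0,-0.4],0,1],[[0,0,-0.2],0,1],[[0,0,0],0,1]]'
python3 - <<'E'
from h import *
print(env.state()['moment'],env.state()['ft_force'])
E
python3 go.py 634.2 -165.5 115 89.1
```

```text
t: 21.0
eef_pos: [417.6, -217.8, 44.7]
tcp_rot: [3.141, 0.001, 1.616]
ft_force: [-0.1, 0.2, -0.2]
opening: 0.638
grip_force: 0.0
t: 22.25
eef_pos: [417.6, -217.8, 144.0]
tcp_rot: [3.14, 0.001, 1.616]
ft_force: [-0.1, 0.4, -1.5]
opening: 0.252
grip_force: 30.0
[-0.00700148 -0.07186478 -0.03500783] [-0.12627109  0.41236197 -1.51715023]
pose [ 417.6 -217.8  144. ] [1.799e+02 1.000e-01 9.260e+01] turn 0.7
now shift units [0.707 3.645 0.484]
final shift units [0.928 3.595 0.484]
```

```bash

python3 -m inch '[[[0,0,0],0.35,1],[[0,0.1,0],0.35,1],[[0.05,0.3,0],0,1],[[0.12,0.5,0],0,1],[[0.15,0.65,0],0,1],[[0.15,0.65,0],0,1],[[0.15,0.6,0],0,1],[[0.12,0.5,0.1],0,1],[[0.1,0.25,0.2],0,1],[[0,0.05,0.18],0,1]]'
python3 go.py 634.2 -170.5 89 89.1
python3 - <<'E'
from h import *
a=snap('side')
for n in('pusher_face','roller','jig_kerb'): print(n,[(q['centre'],q['score'],onz(a,q['centre'],{'pusher_face':75,'roller':52,'jig_kerb':41}[n]).round(1)) for q in eyes.spot_point(n,a)[:1]])
E
```

```text
t: 23.5
eef_pos: [634.4, -169.7, 112.8]
tcp_rot: [-3.14, -0.0, 1.556]
ft_force: [-0.4, 0.1, -1.6]
opening: 0.253
grip_force: 30.0
pose [ 634.4 -169.7  112.8] [-179.9   -0.    89.2] turn 0.01
now shift units [-0.013 -0.003  0.396]
final shift units [-0.013 -0.003  0.396]
pusher_face [([180.7, 294.5], 0.73, array([634.4, -92.9,  75. ]))]
roller [([192.9, 292.4], 0.56, array([634.8, -67.4,  52. ]))]
jig_kerb [([189.6, 294.1], 0.81, array([637.5, -94.2,  41. ]))]
```

```bash

python3 -m inch '[[[0,0,0.12],0,1],[[0,0,0.15],0,1],[[0,0,0.08],0,1],[[0,0,0.03],0,1],[[0,0,0.02],0,1],[[0,0,0.01],0,1],[[0,0,0.01],0,1],[[0,0,0.01],0,1],[[0,0,0.01],0,1],[[0,0,0],0,1]]'
python3 - <<'E'
from h import *
print(env.state()['moment'],env.state()['ft_force'])
E
```

```text
t: 24.95
eef_pos: [634.3, -170.5, 88.1]
tcp_rot: [-3.142, 0.0, 1.555]
ft_force: [-0.7, 0.2, -2.4]
opening: 0.25
grip_force: 30.0
[-0.10054077 -0.09642636  0.06077968] [-0.69948494  0.21798606 -2.39013233]
```

```bash

python3 -m inch '[[[0,0,0.02],0,1],[[0,0,0.01],0,1],[[0,0,0.01],0,1],[[0,0,0.01],0,1],[[0,0,0.01],0,1],[[0,0,0.01],0,1],[[0,0,0.01],0,1],[[0,0,0.01],0,1],[[0,0,0],0,1],[[0,0,0],0,1]]'
python3 - <<'E'
from h import *
print(env.state()['moment'],env.state()['ft_force'])
E
```

```text
t: 26.2
eef_pos: [634.3, -170.5, 82.8]
tcp_rot: [3.142, 0.0, 1.555]
ft_force: [-0.3, 0.2, -1.6]
opening: 0.25
grip_force: 30.0
[-0.01872457 -0.10921378 -0.01258292] [-0.30539249  0.22513448 -1.62276569]
```

```bash
cat > look.py <<'E'
from h import *
s=env.state();print('F',s['ft_force'].round(1),'M',s['moment'].round(2),'tcp',s['eef_pos'].round(1))
a=snap('side');zz={'pusher_face':75,'roller':55}
for n in('pusher_face','roller'):
    print(n,[(np.round(q['centre'],1),round(q['score'],2),onz(a,q['centre'],zz[n]).round(1)) for q in eyes.spot_point(n,a)[:2]])
m=eyes.cut_out('roller',a)
if m: k=np.argwhere(m[0]['mask']);print('roller mask',m[0]['score'],k.min(0),k.max(0),k.mean(0).round(1),onz(a,k.mean(0),58).round(1))
E
python3 -m inch '[[[0,0,-0.07],0,1],[[0,0,-0.07],0,1],[[0,0,-0.025],0,1],[[0.03,0,0],0,1],[[0.04,0,0],0,1],[[0.04,0,0],0,1],[[0.04,0,0],0,1],[[0.04,0,0],0,1],[[0.04,0,0],0,1],[[0.04,0,0],0,1]]'
python3 look.py
```

```text
t: 27.45
eef_pos: [634.5, -154.2, 92.7]
tcp_rot: [3.142, 0.0, 1.555]
ft_force: [0.5, -1.7, -1.4]
opening: 0.249
grip_force: 30.0
F [ 0.5 -1.7 -1.4] M [-0.25 -0.11 -0.07] tcp [ 634.5 -154.2   92.7]
pusher_face [(array([191.5, 294.7]), 0.61, array([622.3, -48.8,  75. ]))]
roller [(array([195.7, 290.1]), 0.66, array([637. , -51.5,  55. ])), (array([188.7, 297.4]), 0.58, array([624.7, -84. ,  55. ]))]
roller mask 0.9 [187 274] [203 310] [194.6 291.9] [632.3 -53.8  58. ]
```

```bash

python3 -m inch '[[[0.05,0,-0.003],0,1],[[0.06,0,-0.003],0,1],[[0.08,0,-0.004],0,1],[[0.1,0,-0.005],0,1],[[0.1,0,-0.005],0,1],[[0.1,0,-0.005],0,1],[[0.1,0,-0.005],0,1],[[0.1,0,-0.005],0,1],[[0.1,0,-0.005],0,1],[[0.1,0,-0.005],0,1]]'
python3 look.py
```

```text
t: 28.9
eef_pos: [635.4, -100.5, 95.4]
tcp_rot: [3.142, 0.0, 1.555]
ft_force: [0.2, -0.9, -1.0]
opening: 0.248
grip_force: 30.0
F [ 0.2 -0.9 -1. ] M [-0.33 -0.06 -0.01] tcp [ 635.4 -100.5   95.4]
pusher_face [(array([202.6, 288.7]), 0.77, array([626.5,  -2.5,  75. ]))]
roller [(array([207.2, 284.4]), 0.61, array([639.8,  -3.7,  55. ]))]
roller mask 0.86 [199 266] [215 306] [206.7 286.2] [634.5  -3.5  58. ]
```

```bash

python3 -m inch '[[[0.1,0,-0.005],0,1],[[0.12,0,-0.006],0,1],[[0.12,0,-0.006],0,1],[[0.12,0,-0.006],0,1],[[0.12,0,-0.006],0,1],[[0.12,0,-0.006],0,1],[[0.12,0,-0.006],0,1],[[0.12,0,-0.006],0,1],[[0.12,0,-0.006],0,1],[[0.12,0,-0.006],0,1]]'
python3 look.py; python3 go.py 637.5 51.8 104 89.1
```

```text
t: 30.35
eef_pos: [636.5, -29.7, 98.9]
tcp_rot: [-3.142, 0.0, 1.555]
ft_force: [-0.4, -1.0, -1.7]
opening: 0.251
grip_force: 30.0
F [-0.4 -1.  -1.7] M [-0.31 -0.07  0.01] tcp [636.5 -29.7  98.9]
pusher_face [(array([182.9, 286.8]), 0.6, array([652.8, -79.5,  75. ])), (array([220.2, 277.6]), 0.56, array([636.7,  66.7,  75. ]))]
roller [(array([226.8, 278.8]), 0.93, array([634.1,  69.7,  55. ]))]
roller mask 0.63 [216 258] [233 298] [224.2 278.5] [636.4  63.8  58. ]
pose [636.4 -29.8  98.8] [-180.    -0.    89.1] turn 0.0
now shift units [ 1.36  -0.002 -0.087]
final shift units [ 1.36  -0.003 -0.087]
```

```bash

python3 -m inch '[[[0.12,0,-0.006],0,1],[[0.12,0,-0.006],0,1],[[0.12,0,-0.006],0,1],[[0.12,0,-0.006],0,1],[[0.12,0,-0.006],0,1],[[0.12,0,-0.006],0,1],[[0.12,0,-0.006],0,1],[[0.11,0,-0.006],0,1],[[0.1,0,-0.006],0,1],[[0.08,0,-0.005],0,1]]'
python3 -m inch '[[[0.06,0,-0.003],0,1],[[0.05,0,-0.003],0,1],[[0.05,0,-0.003],0,1],[[0.05,0,-0.003],0,1],[[0.05,0,-0.002],0,1],[[0.04,0,0],0,1],[[0.03,0,0],0,1],[[0,0,0],0,1],[[0,0,0],0,1],[[0,0,0],0,1]]'
python3 look.py
```

```text
t: 31.8
eef_pos: [637.5, 38.1, 102.4]
tcp_rot: [-3.142, 0.0, 1.555]
ft_force: [0.2, -1.5, -0.8]
opening: 0.25
grip_force: 30.0
t: 33.05
eef_pos: [637.9, 57.4, 103.3]
tcp_rot: [3.142, 0.0, 1.555]
ft_force: [-0.5, -0.2, -1.2]
opening: 0.251
grip_force: 30.0
F [-0.5 -0.2 -1.2] M [-0.   -0.16  0.  ] tcp [637.9  57.4 103.3]
pusher_face []
roller [(array([257.1, 265.7]), 0.68, array([636.6, 173. ,  55. ])), (array([327.3, 359.4]), 0.68, array([392.6, 313.5,  55. ]))]
roller mask 0.64 [247 245] [260 285] [253.4 265.6] [639.3 164.6  58. ]
```

```bash

python3 -m inch '[[[-0.05,0,-0.2],0,1],[[-0.05,0,-0.4],0,1],[[0,0,-0.4],-0.34,1],[[0,0,-0.1],-0.34,1],[[-0.3,-0.25,0],0,1],[[-0.5,-0.44,0],0,1],[[-0.55,-0.49,0],0,1],[[-0.55,-0.49,0],0,1],[[-0.55,-0.49,0],0,1],[[-0.55,-0.49,0],0,1]]'
python3 go.py 417 -217 46 92.5
```

```text
t: 34.5
eef_pos: [485.6, -136.3, 169.1]
tcp_rot: [-3.141, 0.0, 1.615]
ft_force: [1.2, -0.4, -1.4]
opening: 0.253
grip_force: 30.0
pose [ 485.6 -136.3  169.1] [-180.     0.    92.5] turn 0.01
now shift units [-1.294 -1.202  2.051]
final shift units [-1.295 -1.201  2.051]
```

```bash

python3 -m inch '[[[-0.5,-0.46,0],0,1],[[-0.45,-0.42,0.2],0,1],[[-0.25,-0.22,0.35],0,1],[[-0.09,-0.1,0.4],0,1],[[0,0,0.4],0,1],[[0,0,0.35],0,1],[[0,0,0.2],0,1],[[0,0,0.1],0,1],[[0,0,0.04],0,1],[[0,0,0],0,1]]'
python3 go.py 417 -217 44.5 92.5; python3 look.py
```

```text
t: 35.75
eef_pos: [418.4, -215.8, 47.5]
tcp_rot: [3.141, 0.001, 1.615]
ft_force: [0.3, 1.0, 1.1]
opening: 0.252
grip_force: 30.0
pose [ 418.4 -215.8   47.5] [180.    0.   92.5] turn 0.0
now shift units [-0.019 -0.024  0.051]
final shift units [-0.019 -0.024  0.051]
F [0.3 1.  1.1] M [0.26 0.06 0.01] tcp [ 418.4 -215.8   47.5]
pusher_face [(array([199.3, 372.4]), 0.69, array([414.4, -59.2,  75. ])), (array([179. , 375.9]), 0.68, array([ 415.5, -144.8,   75. ]))]
roller [(array([255.5, 267.1]), 0.73, array([634.8, 167.6,  55. ])), (array([147.8, 294.3]), 0.69, array([ 682.4, -271.7,   55. ]))]
roller mask 0.92 [246 244] [261 285] [253.3 264.9] [640.9 164.5  58. ]
```

```bash

python3 -m inch '[[[0,0,0.02],0,1],[[0,0,0.02],0,1],[[0,0,0.01],0,1],[[0,0,0],0,-1],[[0,0,0],0,-1],[[0,0,0],0,-1],[[0,0,0],0,-1],[[0,0,-0.5],0,-1],[[0,0,-0.9],0,-1],[[0,0,-0.9],0,-1]]'
python3 look.py; python3 go.py 390 275 190 50.5
```

```text
t: 37.2
eef_pos: [417.9, -215.6, 183.2]
tcp_rot: [-3.141, -0.001, 1.614]
ft_force: [0.3, -0.4, 0.2]
opening: 0.931
grip_force: 0.0
F [ 0.3 -0.4  0.2] M [-0.02 -0.15 -0.01] tcp [ 417.9 -215.6  183.2]
pusher_face [(array([199.9, 372.4]), 0.86, array([414.1, -56.9,  75. ])), (array([183.5, 374.1]), 0.47, array([ 418. , -124.5,   75. ]))]
roller [(array([328.8, 359.6]), 0.62, array([391.7, 316.8,  55. ])), (array([256.3, 264.5]), 0.57, array([640.1, 171.2,  55. ]))]
roller mask 0.95 [246 243] [261 286] [253.4 264.7] [641.3 164.8  58. ]
pose [ 418.3 -215.8  182.4] [1.799e+02 1.000e-01 9.250e+01] turn 8.4
now shift units [ 8.193 -0.113 -0.127]
final shift units [ 6.012 -5.566 -0.127]
```

```bash

python3 -m inch '[[[0.4,0.2,-0.1],0,-1],[[0.8,0.3,0],0,-1],[[0.9,0.2,0],0,-1],[[0.9,0.1,0],0,-1],[[0.9,0,0],0,-1],[[0.9,-0.1,0],0,-1],[[0.9,-0.2,0],0,-1],[[0.9,-0.3,0],0,-1],[[0.9,-0.2,0],0,-1],[[0.65,-0.1,0],0,-1]]'
python3 -m inch '[[[0,0,0],0.9,-1],[[0,0,0],0.9,-1],[[0,0,0],0.9,-1],[[0,0,0],0.9,-1],[[0,0,0],0.9,-1],[[0,0,0],0.9,-1],[[0,0,0],0.9,-1],[[0,0,0],0.9,-1],[[0,0,0],0.9,-1],[[0,0,0],0.3,-1]]'
python3 go.py 390 275 70 50.5
```

```text
t: 38.65
eef_pos: [389.4, 274.2, 186.2]
tcp_rot: [-3.139, 0.001, 1.616]
ft_force: [0.4, -0.3, 0.8]
opening: 1.0
grip_force: 0.0
t: 39.9
eef_pos: [390.4, 272.3, 186.4]
tcp_rot: [-3.141, 0.003, 0.881]
ft_force: [-0.3, 0.4, -0.1]
opening: 1.001
grip_force: 0.0
pose [390.4 272.3 186.4] [-1.799e+02  1.000e-01  5.050e+01] turn -0.01
now shift units [ 0.031 -0.034  1.94 ]
final shift units [ 0.031 -0.034  1.94 ]
```

```bash
python3 - <<'E'
from fit import *
a=snap('side');b=snap('top')
for n,p in(('side',a),('top',b)):
    m=eyes.cut_out('bar',p)
    if m: k=np.argwhere(m[0]['mask']);print(n,m[0]['score'],k.min(0),k.max(0),cv2.minAreaRect(k[:,::-1].astype(np.float32)))
m=eyes.cut_out('pusher',a)[0]['mask'];k=np.argwhere(m);print('pusher',k.min(0),k.max(0),[ (q['centre'],onz(a,q['centre'],3)) for q in eyes.spot_point('pusher',a)[:1]])
print([onz(b,q['centre'],3) for q in eyes.spot_point('pusher',b)[:1]])
for n,p in(('roller top',b),):
    m=eyes.cut_out('roller',p)
    if m: k=np.argwhere(m[0]['mask']);print(n,m[0]['score'],onz(b,k.mean(0),66))
E
```

```text
side 0.6 [287 354] [332 374] ((364.0, 309.5), (45.0, 20.0), 90.0)
top 0.55 [271 191] [286 209] ((200.00001525878906, 279.0000305175781), (8.485280990600586, 21.21320343017578), 45.0)
pusher [130 282] [155 309] []
[array([ 422.1, -219.1,    3. ])]
```

```bash

python3 -m inch '[[[0.03,-0.03,0.3],0,-1],[[0,0,0.5],0,-1],[[0,0,0.5],0,-1],[[0,0,0.4],0,-1],[[0,0,0.2],0,-1],[[0,0,0.04],0,-1],[[0,0,0],0,1],[[0,0,0],0,1],[[0,0,0],0,1],[[0,0,0],0,1]]'
python3 -m inch '[[[0,0,0],0,1],[[0,0,0],0,1],[[0,0,-0.1],0,1],[[0,0,-0.3],0,1],[[0,0,-0.4],0,1],[[0,0,-0.4],0,1],[[0,0,-0.4],0,1],[[0,0,-0.2],0,1],[[0,0,0],0,1],[[0,0,0],0,1]]'
python3 go.py 639 138.6 176 89.1
```

```text
t: 41.55
eef_pos: [390.7, 275.1, 71.7]
tcp_rot: [3.141, -0.0, 0.881]
ft_force: [-0.1, 0.1, 0.0]
opening: 0.634
grip_force: 0.0
t: 42.8
eef_pos: [390.3, 274.8, 178.6]
tcp_rot: [-3.141, 0.001, 0.881]
ft_force: [0.7, 0.7, -3.4]
opening: 0.422
grip_force: 30.0
pose [390.3 274.8 178.6] [-1.80e+02  1.00e-01  5.05e+01] turn -7.72
now shift units [0.885 4.643 0.044]
final shift units [-2.205  4.181  0.044]
```

```bash

python3 -m inch '[[[0,0,0],-0.6,1],[[0,0,0],-1,1],[[0,0,0],-1,1],[[0,0,0],-1,1],[[0,0,0],-1,1],[[0,0,0],-1,1],[[0,0,0],-1,1],[[0,0,0],-0.8,1],[[0,0,0],-0.32,1],[[0,0,0],0,1]]'
python3 -m inch '[[[-0.11,0.21,0],0,1],[[-0.26,0.5,0],0,1],[[-0.32,0.6,0],0,1],[[-0.34,0.65,0],0,1],[[-0.34,0.65,0],0,1],[[-0.32,0.6,0],0,1],[[-0.26,0.5,0],0,1],[[-0.16,0.31,0],0,1],[[-0.09,0.16,0],0,1],[[0,0,0],0,1]]'
python3 go.py 639 138.6 105 89.1
python3 - <<'E'
from fit import *
a=snap('side','s9.png');b=snap('top','t9.png')
for n,p in(('side',a),('top',b)):
    m=eyes.cut_out('bar',p)
    if m:
        k=np.argwhere(m[0]['mask']);h=cv2.convexHull(k[:,::-1].astype(np.int32))
        print(n,m[0]['score'],k.min(0),k.max(0),cv2.approxPolyDP(h,2,True)[:,0].tolist())
    for nn in('bar','jig_slot'): print(n,nn,[(np.round(q['centre'],1),round(q['score'],2)) for q in eyes.spot_point(nn,p)[:2]])
Z=106
T=[(639+sx*10,138.6+sy*0,0) for sx in(1,) for sy in (1,)]
c,s=np.cos(np.radians(89.1)),np.sin(np.radians(89.1))
st=env.state();o=st['eef_pos'];zf=o[2]-71.7
for z in(zf,zf+120): print(proj(a,[[o[0]+c*x-s*y,o[1]+s*x+c*y,z] for x,y in((-10,-20),(-10,20),(10,20),(10,-20))]).round(1).tolist())
E
```

```text
t: 44.05
eef_pos: [390.5, 275.0, 179.0]
tcp_rot: [-3.141, 0.001, 1.554]
ft_force: [-0.6, -0.1, -3.2]
opening: 0.421
grip_force: 30.0
t: 45.3
eef_pos: [639.5, 138.6, 179.0]
tcp_rot: [-3.141, 0.0, 1.554]
ft_force: [-1.1, 0.7, -3.3]
opening: 0.422
grip_force: 30.0
pose [639.5 138.6 179. ] [-180.    0.   89.] turn -0.01
now shift units [ 0.    -0.009  1.234]
final shift units [ 1.000e-03 -9.000e-03  1.234e+00]
side 0.57 [191 254] [233 275] [[273, 233], [262, 233], [258, 230], [254, 205], [255, 191], [262, 191], [267, 196], [275, 217]]
side bar [(array([233.8, 263.6]), 0.59)]
side jig_slot [(array([250.7, 268.3]), 0.82), (array([257.1, 266. ]), 0.71)]
top 0.48 [250 347] [290 423] [[422, 285], [350, 290], [347, 254], [419, 250], [423, 268]]
top bar [(array([281.8, 311.7]), 0.27)]
top jig_slot [(array([186.7, 255.7]), 0.7)]
[[260.3, 227.0], [276.4, 229.7], [273.8, 235.7], [257.5, 233.0]]
[[255.0, 188.5], [272.4, 191.1], [269.6, 197.0], [252.0, 194.4]]
```

```bash

python3 -m inch '[[[0,-0.009,0.2],0,1],[[0,0,0.3],0,1],[[0,0,0.3],0,1],[[0,0,0.25],0,1],[[0,0,0.15],0,1],[[0,0,0.08],0,1],[[0,0,0.04],0,1],[[0,0,0.04],0,1],[[0,0,0.02],0,1],[[0,0,0],0,1]]'
python3 -c "
from h import *
s=env.state();print(s['ft_force'],s['moment'],s['eef_pos'])"
```

```text
t: 46.95
eef_pos: [638.8, 139.1, 96.8]
tcp_rot: [3.141, 0.0, 1.555]
ft_force: [-1.0, 0.2, -2.2]
opening: 0.422
grip_force: 30.0
[-0.96458674  0.18786425 -2.24005233] [-0.01093515 -0.1068883  -0.00711342] [638.84144191 139.14620562  96.77536428]
```

```bash

python3 -m inch '[[[0,0,0.02],0,1],[[0,0,0.02],0,1],[[0,0,0.02],0,1],[[0,0,0.02],0,1],[[0,0,0.02],0,1],[[0,0,0.02],0,1],[[0,0,0.02],0,1],[[0,0,0],0,1],[[0,0,0],0,1],[[0,0,0],0,1]]'
python3 -c "
from h import *
s=env.state();print(s['ft_force'],s['moment'],s['eef_pos'])"
```

```text
t: 48.2
eef_pos: [638.8, 139.1, 88.3]
tcp_rot: [3.141, 0.0, 1.555]
ft_force: [-0.7, -0.1, -2.6]
opening: 0.416
grip_force: 30.0
[-0.65452613 -0.05164324 -2.64651933] [ 0.05109722 -0.07834711  0.02534592] [638.80252099 139.11540243  88.29367808]
```

```bash

python3 -m inch '[[[0,0,0.03],0,1],[[0,0,0.03],0,1],[[0,0,0.03],0,1],[[0,0,0.02],0,1],[[0,0,0.02],0,1],[[0,0,0.02],0,1],[[0,0,0.01],0,1],[[0,0,0.01],0,1],[[0,0,0.01],0,1],[[0,0,0],0,1]]'
python3 -c "
from h import *
s=env.state();print(s['ft_force'],s['moment'],s['eef_pos'])"
```

```text
t: 49.45
eef_pos: [638.8, 139.1, 77.5]
tcp_rot: [3.141, 0.0, 1.555]
ft_force: [0.2, 0.5, -2.0]
opening: 0.423
grip_force: 30.0
[ 0.15012956  0.47686229 -1.96607019] [-0.04062914 -0.09408239  0.0299734 ] [638.82599517 139.11318816  77.5146017 ]
```

```bash

python3 -m inch '[[[0,0,0.01],0,1],[[0,0,0.01],0,1],[[0,0,0.01],0,1],[[0,0,0.01],0,1],[[0,0,0],0,1],[[0,0,0],0,1],[[0,0,0],0,1],[[0,0,0],0,1],[[0,0,0],0,1],[[0,0,0],0,1]]'
python3 -c "
from h import *
s=env.state();print(s['ft_force'],s['moment'],s['eef_pos'])"
```

```text
t: 50.7
eef_pos: [638.8, 139.2, 77.4]
tcp_rot: [3.14, -0.0, 1.555]
ft_force: [-6.7, -1.5, 20.4]
opening: 0.421
grip_force: 30.0
[-6.74350005 -1.45992463 20.41840236] [-0.25180783  1.65304227  0.00483234] [638.83046434 139.18080319  77.41944152]
```

```bash

python3 -m inch '[[[0,0,-0.03],0,1],[[0,0,0],0,-0.6],[[0,0,0],0,-0.6],[[0,0,0],0,-0.6],[[0,0,0],0,-0.6],[[0,0,0],0,-0.6],[[0,0,-0.2],0,-0.6],[[0,0,-0.6],0,-0.6],[[0,0,-0.8],0,-0.6],[[0,0,-0.8],0,-0.6]]'
python3 -m inch '[[[0,0,-0.4],0,-0.6],[[0,-0.3,-0.2],0,-0.6],[[-0.3,-0.5,0],0,-0.6],[[-0.3,-0.5,0],0,-0.6],[[-0.3,-0.5,0],0,-0.6],[[-0.2,-0.3,0],0,-0.6],[[0,0,0],0,-0.6],[[0,0,0],0,-0.6],[[0,0,0],0,-0.6],[[0,0,0],0,-0.6]]'
python3 look.py
python3 - <<'E'
from fit import *
a=snap('side','s10.png');b=snap('top')
c,s=np.cos(np.radians(89.1)),np.sin(np.radians(89.1))
print('expect top',proj(a,[[638.8+c*x-s*y,139+s*x+c*y,126] for x,y in((-10,-20),(-10,20),(10,20),(10,-20))]).round(1).tolist())
print('expect pusher face/grip',proj(a,[[413.3,-138,3],[417,-217,63]]))
for n in('bar','pusher'):
    m=eyes.cut_out(n,a)
    if m: k=np.argwhere(m[0]['mask']);h=cv2.convexHull(k[:,::-1].astype(np.int32));print(n,m[0]['score'],k.min(0),k.max(0),cv2.approxPolyDP(h,2,True)[:,0].tolist())
for n in('pusher_face','pusher_grip','pusher','bar','brick_sample','feeler_gauge','density_cup'): print(n,[(np.round(q['centre']),round(q['score'],2)) for q in eyes.spot_point(n,a)[:1]],[(np.round(q['centre']),round(q['score'],2)) for q in eyes.spot_point(n,b)[:1]])
E
```

```text
t: 51.95
eef_pos: [638.6, 139.1, 223.2]
tcp_rot: [3.141, 0.0, 1.555]
ft_force: [-0.1, 0.6, 0.1]
opening: 0.803
grip_force: 0.0
t: 53.2
eef_pos: [512.0, 75.4, 256.5]
tcp_rot: [-3.141, 0.0, 1.555]
ft_force: [-0.4, 0.1, 0.2]
opening: 0.799
grip_force: 0.0
F [-0.4  0.1  0.2] M [-0.07 -0.05 -0.  ] tcp [512.   75.4 256.5]
pusher_face [(array([198.4, 374.5]), 0.72, array([409.4, -63.8,  75. ])), (array([252.5, 268. ]), 0.2, array([628.6, 174.7,  75. ]))]
roller [(array([256.2, 264.7]), 0.72, array([639.8, 170.8,  55. ]))]
roller mask 0.78 [246 244] [260 285] [253.3 264.7] [641.3 164.5  58. ]
expect top [[259.7, 221.5], [276.0, 224.1], [273.4, 230.1], [256.9, 227.4]]
expect pusher face/grip [[374.6 200.1]
 [378.1 166.7]]
bar 0.74 [223 258] [250 277] [[277, 250], [260, 246], [260, 223], [275, 226]]
pusher 0.76 [148 362] [201 388] [[386, 201], [362, 197], [363, 180], [370, 155], [379, 148], [388, 158]]
pusher_face [(array([196., 373.]), 0.66)] [(array([269., 355.]), 0.57)]
pusher_grip [(array([165., 375.]), 0.94)] [(array([271., 388.]), 0.81)]
pusher [(array([178., 377.]), 0.93)] [(array([270., 383.]), 0.7)]
bar [(array([260., 270.]), 0.63)] [(array([184., 253.]), 0.49)]
brick_sample [(array([234., 382.]), 0.77)] [(array([282., 308.]), 0.9)]
feeler_gauge [(array([358., 241.]), 0.59)] [(array([194., 162.]), 0.68)]
density_cup [(array([171., 264.]), 0.94)] [(array([144., 380.]), 0.81)]
```

```bash
python3 -c "
from cell import env
print(env.job_done())"
```

```text
the job is handed in; nothing more can be done
None
```

The job is handed in at about 53 s, and the last camera check agreed: roller home against the far stop, pusher standing on its mat, bar bottomed in the slot and released. On the first try the pusher jammed at the kerb and slipped in the grip; I stood it back on the mat, re-gripped it and pushed again.

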